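Clamp the drying rack's brace leg at its mark and keep hold

TASK

Slide the spring-loaded brace leg of the glass drying rack out until its yellow pointer stands at the red tab on the scale, and only then, holding it there, squeeze the orange cam lever shut flat against the leg. Finish while still holding: keep the leg and the closed lever pinched between the fingers with the pointer at the tab, because I will fit the stop pin while you hold. Do not knock the glass rack, shift the red tab, or disturb the tongs, the trivet and the loose shot glass.

Things in the scene. Friction and masses are not known exactly. Their poses are not given: they have to be found in the camera images.
- brace: Fixed grey base plate, top at z = 6 mm, x = -60 to 92, y = -240 to 240 mm, with a black sleeve 34 mm wide, 40 mm high, at y below -6 mm. Origin on the shelf surface, under the sleeve's mouth and the leg's centre line. y axis: the way the leg slides out; x axis: across, to the scale and orange lever side; z up. All positions called brace x, y, z are in this frame.
- leg (a joint): How far the leg is out of the sleeve along brace y (m), called q: 0 = fully in, as at the start; stop at 0.14. A spring pulls it in (2.6 N at 0, 4.2 N at 0.11): it runs back when not held, and the lever does not lock it. Its grey grip head spans brace y = q to q+60 mm, x = -11 to 11 mm, z = 12 to 58 mm. The pointer is at the red tab when joint leg equals joint mark.
- foot_face (a point): Centre of the inner face (towards the sleeve) of the black rubber foot plate at the leg's outer end: brace x = 0, y = q+60 mm, z = 33 mm. The plate is 100 mm across (x = -50 to 50 mm), 10 mm thick, z = 8 to 58 mm. Open fingers standing either side of the grip head can push the leg out by this face.
- mark (a joint): Position of the red tab along the scale (m), on the same zero as joint leg: the value that joint leg must reach. Somewhere from 0.05 to 0.11. The tab is stiff (15 N) and must not be moved.
- lever (a joint): Opening angle of the orange cam lever (rad): 0 = shut, flat along the leg's head; starts 0.4 to 0.5. It turns about an upright pin on the leg at brace x = 14 mm, y = q+10 mm. About 3 N at the tip moves it; it stays where left. Open, its tip reaches out to about x = 37 mm. Shut, its outer face is at x = 17 mm, and head and lever together are 28 mm wide (x = -11 to 17 mm).
- lever_tip (a point): The orange blade of the lever, 42 mm long from the pin towards the foot plate, 6 mm thick, 38 mm high (brace z = 16 to 54 mm). This point is the middle of its tip end; y axis along the blade to its tip.
- grip_pad (a point): Centre of the blue pad, 54 x 40 mm, on the side of the leg's head opposite the lever: brace x = -11 mm, y = q+30 mm, z = 35 mm.
- pointer (a point): Tip of the yellow pointer at the scale end of the foot plate: brace x = 67 mm, y = q+65 mm, z = 12 mm; y axis along the slide.
- mark_tab (a point): Middle of the inner edge of the red tab (10 mm wide along the slide, top at z = 15 mm) on the scale: brace x = 67 mm, z = 12 mm; y axis along the slide.
- rack: Fixed black plastic drying rack 200 x 140 mm with six upturned shot glasses, 111 mm high in all, standing over the brace's tail, centred at brace y = -180 mm. Origin at the centre of its foot, on the shelf.
- tongs: Loose steel tongs about 240 mm long, 65 mm wide, 14 mm high, lying on the shelf on the side of the leg away from the lever, roughly along the leg. Origin at their middle, underside.
- trivet: Loose blue silicone trivet, 164 mm across and 8 mm thick, on the scale side. Origin at the centre of its underside.
- shot_glass: Loose green shot glass, 48 mm across, 60 mm high, standing on the scale side near the rack. Origin at the centre of its underside.

How it is judged:
On the way, in this order (a step that is already met when the one before it is completed fails the run):
1. the leg is out with its pointer at the red tab, the lever still open (y of pointer in the frame of mark_tab between -0.006 and 0.006 m and value of joint lever above 0.25 rad), for 0.2 s.
2. the lever is shut while the pointer is at the tab (y of pointer in the frame of mark_tab between -0.006 and 0.006 m and value of joint lever below 0.08 rad), for 0.2 s.
At the end, for the whole second after the job is handed in: The pointer is within 6 mm of the middle of the red tab, the lever is within 0.08 rad of shut, and the fingers press on both the lever's blade and the leg's grip head with more than 2 N each (all of step 2 and contact force between the fingers and leg_head above 2 N and contact force between the fingers and lever_blade above 2 N); the arm keeps its last pose, push and grip.
It fails at once if the lever is shut (beyond half way) while the pointer is more than 10 mm off the tab (not (y of pointer in the frame of mark_tab between -0.01 and 0.01 m) and value of joint lever below 0.2 rad).
It fails at once if the glass rack is knocked (more than 5 N) (contact force between rack and anything else above 5 N).
It fails at once if the red tab is shifted by more than 4 mm (distance of mark_tab from where it was at the start of the episode above 0.004 m).
It fails at once if the tongs, trivet or loose glass are moved by more than 15 mm (distance of any of tongs, trivet, shot_glass from where it was at the start of the episode above 0.015 m).
It also fails if it takes over 32 s, if anything falls off the work surface, if the arm or the gripper's body presses on something with over 40 N, if the wrist force passes 120 N, or if a joint passes its speed limit or range.

ROBOT

A 7-joint arm with a two-finger parallel gripper is mounted at the origin on the work surface. World frame = base frame: x ahead of the robot, y to its left, z up, the work surface at z = 0. Lengths are in m, angles in rad, forces in N, time in s.
With the tool pointing down it reaches from about 0.35 to 0.9 m from the base axis. Payload 8.1 kg.
Tool frame: the origin (TCP) lies midway between the tips of the shut fingers; the grasp point (between the pads) lies arm.tcp_to_grasp behind it (arm.tcp_to_grasp is the distance from the TCP to the grasp point, in m); z points along the fingers, y is the line along which they close (so a half turn about z gives the same grasp; the last joint's range is limited). The gripper opens to 92 mm and grips with 3 to 60 N. Pads are 19 mm wide; open, the fingers measure 130 mm over their backs; the gripper's body (75 mm by 190 mm) begins 47 mm behind the grasp point.
Start: joints at [-1.218, 0.434, 0.025, 1.573, -0.012, 1.134, -0.075], TCP at [0.275, 0.561, 0.227] pointing down, gripper open.
Joint ranges: [-2.62, 2.62], [-0.44, 2.09], [-1.27, 1.32], [0.08, 2.57], [-1.32, 4.46], [0.12, 2], [-2.74, 2.74]. Speed limits (rad/s): [2.22, 2.22, 3.01, 3.01, 3.14, 3.14, 3.14].

INTERFACE

Orientations are given as a rotation vector (axis times angle).
In Python, from cell import observe, get_image, arm gives the robot as it stands. The module is installed in compiled form; this text tells all that it offers.
- The arm moves only by the tool drive_tool, never from a script. Its argument "steps" is a list of rows, each a list of 5 numbers: the closure, from 0 (fully open) to 1 (shut), then the shift along the world's x, y, z in mm, then the turn about the world's z in rad. In form: [[hand, x, y, z, roll], ...]. A call has 1 to 20 rows; each row shifts and turns the commanded pose from where the row before left it; what a row does not reach is not made up. A row lasts 1/12 s, in which the tool goes at most 41.7 mm and 7.16 degrees, less where a joint would pass 70% of its speed; a pose out of reach is approached as far as the arm can. A call with a gripper value outside its range is refused whole. The fingers move at their own pace and stop on an object; "grip_force" is the grip in N (left out, the last holds). Time passes only in rows, so rows that do not move let the fingers close. It gives the time, the measured TCP pose, the force, the opening and the grip force at its end, in the units of the state.
- observe(): the state, without advancing time (a new reading comes with each control period).
- get_image(name): name is "scene" or "side" or "wrist"; returns a dict with "image" (420x560x3 uint8, red, green, blue), "vfov" (degrees; the focal length in pixels is half the picture's height over the tangent of half this angle, whatever the lens; pixels are square), "cx", "cy" (the principal point, pixels), "k1" (the pictures are not rectified: a ray, as slopes to the right and down, at radius r is drawn at 1 + k1 r^2 times it, then the intrinsics apply), "xyz" and "attitude" of the camera in the world. Camera axes: x right, y down, z forward; pixel columns grow to the right and rows downward; lengths in m; the calibration is good to about 2 mm. A picture is of the moment at which its call begins. There is no depth.
- arm.sign_off(): hands the job in; it is judged then, once.
The state is a dict: "clock": time; "joints": joint angles; "dq": joint speeds; "joint_efforts": joint torques, N m; "position": TCP position; "ee_rot": TCP orientation; "force": force on the tool from outside, world axes, zero at the start; "ft_torque": the same for the moment, N m; "width": opening from 0.0 (shut) to 1.0 (fully open); "gripper_force": force on a finger pad.
Only numpy, scipy, OpenCV 4.12 (cv2) and the standard library are available. Lean on these libraries where they do the work, as an engineer would, in place of code of your own. Each camera call takes 0.05 s, during which the arm holds its last target. There are 200 camera calls.

## Working session

There is one attempt and no reset: what is moved stays moved. The work goes in short steps, Python scripts to look and compute and a tool call to move; the robot and the scene stay as the last step left them, time stands still between calls to the robot, and variables do not carry over. Pictures are saved under pics/ and viewed, at most 10 in all, crops included, and the job is handed in when it is done.

Besides the shell and the picture viewer there is one more tool, called as a command line: name --pt "numbers of a row" for each row, then --argument value for the rest. drive_tool: Moves the arm, as the interface text tells. Its arguments: {"type":"object","properties":{"steps":{"type":"array"},"grip_force":{"type":"number"}},"required":["steps"]}

```bash
mkdir -p pics; cat > h.py <<'E'
import numpy as np, cv2
from scipy.spatial.transform import Rotation as R
from cell import observe, get_image, arm
def K(d):
    f=d["image"].shape[0]/2/np.tan(np.radians(d["vfov"])/2)
    return f
def rot(d):
    a=np.array(d["attitude"],float)
    return R.from_rotvec(a).as_matrix() if a.shape==(3,) else a
def ray(d,u,v):
    f=K(d); x,y=(u-d["cx"])/f,(v-d["cy"])/f
    X,Y=x,y
    for _ in range(20):
        s=1+d["k1"]*(X*X+Y*Y); X,Y=x/s,y/s
    return np.array(d["xyz"]),rot(d)@np.array([X,Y,1.])
def onz(d,u,v,z):
    o,r=ray(d,u,v); return o+r*(z-o[2])/r[2]
def proj(d,p):
    c=rot(d).T@(np.array(p)-np.array(d["xyz"])); X,Y=c[0]/c[2],c[1]/c[2]
    s=1+d["k1"]*(X*X+Y*Y); f=K(d); return d["cx"]+f*X*s,d["cy"]+f*Y*s
E
python3 - <<'E'
from h import *
o=observe(); print({k:np.round(v,3) for k,v in o.items()}, arm.tcp_to_grasp)
for n in("scene","side"):
    d=get_image(n); print(n,d["vfov"],d["cx"],d["cy"],d["k1"],d["xyz"],d["attitude"])
    cv2.imwrite(f"pics/{n}0.png",d["image"][:,:,::-1])
E
```

```text
{'clock': np.float64(0.0), 'joints': array([-1.218,  0.435,  0.025,  1.574, -0.012,  1.134, -0.075]), 'dq': array([-0.001,  0.001, -0.   , -0.001, -0.001, -0.003,  0.001]), 'joint_efforts': array([-1.0000e-03, -6.6787e+01,  9.8500e-01, -3.1444e+01, -6.1000e-02,
        4.3000e-02,  0.0000e+00]), 'position': array([0.275, 0.561, 0.226]), 'ee_rot': array([-7.10e-01, -3.06e+00,  2.00e-03]), 'force': array([-1.065, -0.428, -0.197]), 'ft_torque': array([-0.015,  0.028,  0.022]), 'gripper_force': np.float64(0.0), 'width': np.float64(1.002)} 0.0188
scene 53.93293231769903 277.49862310217105 214.71926472952697 0.007461954382954977 [ 1.04501812 -0.49274402  0.53437209] [-2.10341335 -0.88873238  0.44042661]
side 51.25653567121883 275.81584268145735 212.13685981791392 -0.14224505884634944 [ 0.19388634 -0.5313609   0.56452294] [-2.16556698  0.80554979 -0.34705702]
```

View pics/scene0.png

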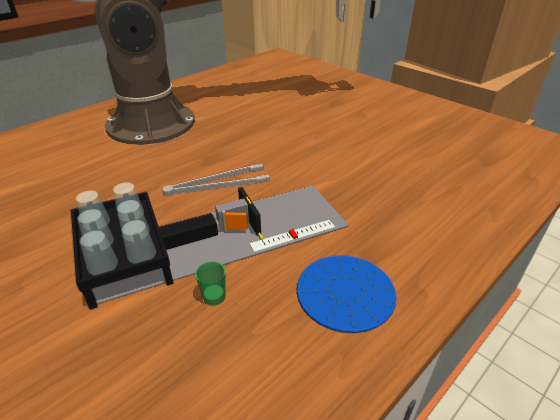

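View pics/side0.png

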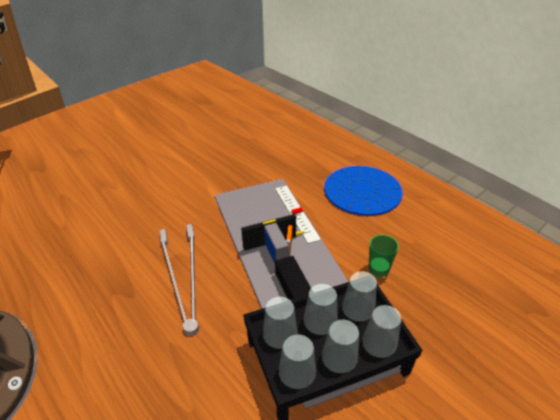

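The scene view shows the rack at (120,240), the sleeve and leg pointing right with the head near (235,218), the foot plate at (250,212), the red tab at (293,234) and the plate's end corners at about (317,188) and (347,224). The side view shows the tab at (297,211) and the foot plate at (268,233).

```bash
python3 - <<'E'
from h import *
ims=[]
for n,(u,v,w,h) in (("scene",(190,165,180,110)),("side",(200,165,180,165))):
    d=get_image(n); im=d["image"]; c=cv2.cvtColor(im,cv2.COLOR_RGB2HSV)
    H,S,V=[c[...,i].astype(int) for i in range(3)]
    roi=np.zeros(H.shape,bool); roi[v:v+h,u:u+w]=1
    red=((H<4)|(H>176))&(S>215)&(V>120)&roi
    yel=(H>22)&(H<34)&(S>150)&(V>120)&roi
    white=(S<40)&(V>190)&roi
    for nm,m,z in(("red",red,.015),("yel",yel,.012),("white",white,.007)):
        k,l,st,ce=cv2.connectedComponentsWithStats(m.astype(np.uint8))
        for i in range(1,k):
            if st[i,4]>=6: print(n,nm,st[i],ce[i].round(1),onz(d,*ce[i],z).round(4))
    cr=cv2.resize(im[v:v+h,u:u+w],None,fx=4,fy=4 if n=="scene" else 3.6,interpolation=cv2.INTER_CUBIC)
    cv2.imwrite(f"pics/{n}_c.png",cr[:,:,::-1])
d=get_image("scene")
print("corners",[onz(d,*p,.006).round(4) for p in((317,188),(347,224))])
E
```

```text
scene red [289 229   9   9  40] [293.2 233.6] [ 0.636  -0.0649  0.015 ]
scene yel [246 197   5   7  14] [248.4 199.7] [ 0.4905 -0.0524  0.012 ]
scene yel [258 232   5   8  17] [260.2 235.6] [ 0.5937 -0.1115  0.012 ]
scene white [251 165   7   3  11] [253.6 166. ] [0.3911 0.0496 0.007 ]
scene white [257 176   7   3  10] [259.8 177.1] [0.4373 0.0279 0.007 ]
scene white [295 220  40  18 281] [314.  228.4] [ 0.6475 -0.0183  0.007 ]
scene white [250 232  43  20 329] [270.2 241.5] [ 0.6152 -0.1056  0.007 ]
side red [293 208   9   5  27] [296.8 210.3] [ 0.6314 -0.0665  0.015 ]
side yel [263 219  13   5  31] [268.9 221.3] [ 0.5729 -0.0528  0.012 ]
side yel [296 231   8   4  18] [299.3 232.2] [ 0.5958 -0.1123  0.012 ]
side white [276 186  23  26 283] [287.  197.3] [ 0.65  -0.017  0.007]
side white [297 213  23  30 340] [306.8 228. ] [ 0.6175 -0.1094  0.007 ]
side white [312 284  18   8  95] [319.7 287.1] [ 0.5365 -0.2257  0.007 ]
side white [266 297  16  10  92] [274.  301.1] [ 0.4622 -0.1985  0.007 ]
corners [array([0.5586, 0.09  , 0.006 ]), array([0.6837, 0.0392, 0.006 ])]
```

View pics/scene_c.png

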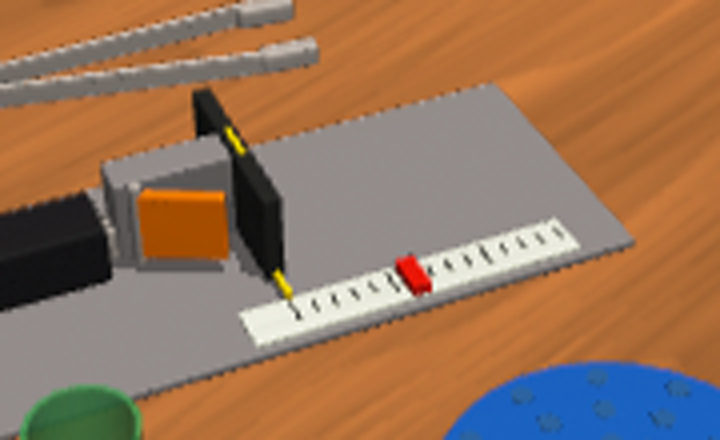

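View pics/side_c.png

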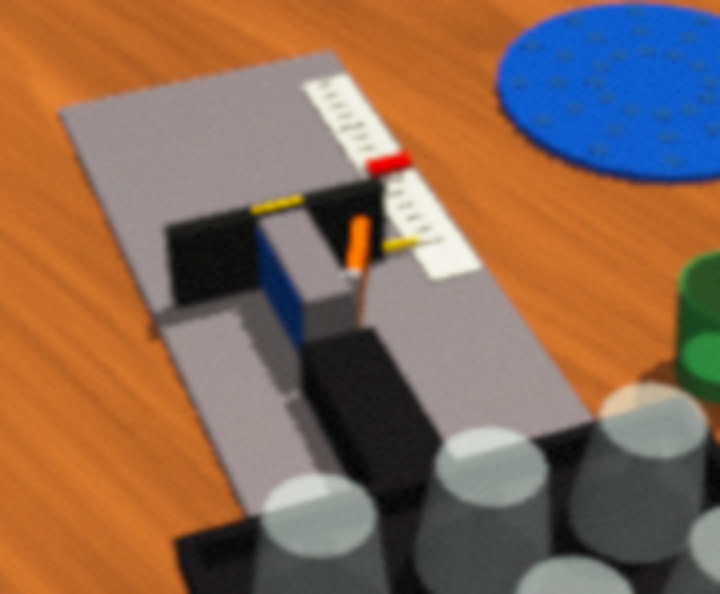

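The crops show the pointer tip close to the scale's first ticks, the lever open, and the tab about halfway along the scale; the plate's edges are clear in both. I take the frame from these edges.

```bash
python3 - <<'E'
from h import *
s=get_image("side"); c=get_image("scene")
S=lambda x,y,z:onz(s,200+(x-1.5)/4,165+(y-1.3)/3.6,z)[:2]
C=lambda x,y,z:onz(c,190+(x-1.5)/4,165+(y-1.5)/4,z)[:2]
P=dict(SL=(S(62,110,.006),S(243,510,.006)),SR=(S(335,52,.006),S(590,420,.006)),SE=(S(62,110,.006),S(335,52,.006)),
CR=(C(632,242,.006),C(140,386,.006)),CE=(C(492,84,.006),C(632,242,.006)),CL=(C(492,84,.006),C(270,143,.006)),
Sscale=(S(303,84,.007),S(435,279,.007)),Sscale2=(S(347,73,.007),S(480,267,.007)),Cscale=(C(580,245,.007),C(258,347,.007)),Cscale2=(C(558,219,.007),C(240,313,.007)))
for k,(a,b) in P.items():
    e=a-b; print(k,a.round(4),b.round(4),np.degrees(np.arctan2(e[1],e[0])).round(1),np.linalg.norm(e).round(4))
th=np.radians(69.8)
for thd in(68.5,69.5,70.5):
    t=np.radians(thd); y=np.array([np.cos(t),np.sin(t)]);x=np.array([y[1],-y[0]])
    cs=[S(62,110,.006)-240*y/1e3+.06*x,S(335,52,.006)-.24*y-.092*x,C(492,84,.006)-.24*y+.06*x,C(632,242,.006)-.24*y-.092*x]
    print(thd,np.round(cs,4))
    o=np.mean(cs,0)
    for nm,p in dict(ptrC=C(290,296,.012),ptrS=S(416,242,.012),tabC=C(413,274,.015),tabS=S(389,161,.015),stripeS=S(277,205,.058),stripeC=C(235,140,.058),sleeveS=S(338,343,.040)).items():
        print(nm,round((p-o)@x*1e3,1),round((p-o)@y*1e3,1))
E
```

```text
SL [0.5452 0.0867] [ 0.4399 -0.1916] 69.3 0.2975
SR [0.6859 0.0352] [ 0.5796 -0.2466] 69.3 0.3012
SE [0.5452 0.0867] [0.6859 0.0352] 159.9 0.1499
CR [0.6868 0.0374] [ 0.5948 -0.199 ] 68.7 0.2537
CE [0.5455 0.0899] [0.6868 0.0374] 159.6 0.1508
CL [0.5455 0.0899] [ 0.4992 -0.0356] 69.8 0.1338
Sscale [0.6523 0.0219] [ 0.594  -0.1384] 70.0 0.1706
Sscale2 [0.6763 0.0146] [ 0.6152 -0.1457] 69.1 0.1716
Cscale [0.6709 0.0163] [ 0.6139 -0.1451] 70.5 0.1712
Cscale2 [0.6501 0.0241] [ 0.5906 -0.1359] 69.6 0.1706
68.5 [[ 0.513  -0.1586]
 [ 0.5124 -0.1544]
 [ 0.5134 -0.1554]
 [ 0.5132 -0.1522]]
ptrC 68.4 70.5
ptrS 69.0 68.3
tabC 79.9 129.0
tabS 78.7 128.3
stripeS 3.2 67.9
stripeC 0.8 69.3
sleeveS 3.3 -9.6
69.5 [[ 0.5173 -0.1592]
 [ 0.5157 -0.1574]
 [ 0.5176 -0.1559]
 [ 0.5166 -0.1552]]
ptrC 65.5 69.6
ptrS 66.0 67.4
tabC 78.0 127.9
tabS 76.8 127.2
stripeS 0.2 68.2
stripeC -2.1 69.6
sleeveS -1.0 -9.3
70.5 [[ 0.5216 -0.1596]
 [ 0.5191 -0.1604]
 [ 0.5219 -0.1563]
 [ 0.52   -0.1582]]
ptrC 62.5 68.8
ptrS 63.0 66.6
tabC 76.0 126.8
tabS 74.8 126.2
stripeS -2.8 68.5
stripeC -5.1 69.9
sleeveS -5.4 -9.0
```

drive_tool --pt "0.11 14.2 -37.9 -5 -0.123" --pt "0.11 14.2 -37.9 -5 -0.123" --pt "0.11 14.2 -37.9 -5 -0.123" --pt "0.11 14.2 -37.9 -5 -0.123" --pt "0.11 14.2 -37.9 -5 -0.123" --pt "0.11 14.2 -37.9 -5 -0.123" --pt "0.11 14.2 -37.9 -5 -0.123" --pt "0.11 14.2 -37.9 -5 -0.123" --pt "0.11 14.2 -37.9 -5 -0.123" --pt "0.11 14.2 -37.9 -5 -0.123" --pt "0.11 14.2 -37.9 -5 -0.123" --pt "0.11 14.2 -37.9 -5 -0.123" --pt "0.11 14.2 -37.9 -5 0" --pt "0.11 14.2 -37.9 -5 0" --pt "0.11 14.2 -37.9 -5 0" --pt "0.11 14.2 -37.9 -5 0" --pt "0.11 14.2 -37.9 -5 0" --pt "0.11 14.2 -37.9 -5 0" --pt "0.11 0 0 0 0" --pt "0.11 0 0 0 0" --grip_force 25

```text
clock: 2.02
position: [0.5307, -0.1241, 0.1365]
ee_rot: [2.588, 1.779, -0.001]
force: [-0.1, 0.9, -0.6]
width: 0.893
gripper_force: 0.0
```

```bash
cat >> h.py <<'E'
O=np.array([.517,-.153]); t=np.radians(69.3); by=np.array([np.cos(t),np.sin(t)]); bx=np.array([by[1],-by[0]])
def B(p): p=np.array(p)[:2]-O; return np.round([p@bx*1e3,p@by*1e3],1)
def W(x,y,z): return np.append(O+(x*bx+y*by)/1e3,z/1e3)
def tool(o):
    T=R.from_rotvec(o["ee_rot"]).as_matrix(); a=np.degrees(np.arctan2(T[1,1],T[0,1]))
    print("t",round(float(o["clock"]),2),"tcp brace",B(o["position"]),"z",round(o["position"][2]*1e3,1),"yaw err deg",round((a+20.7+90)%180-90,2),"F",np.round(o["force"],1),"w",round(float(o["width"])*92,1),"gf",round(float(o["gripper_force"]),1))
E
python3 - <<'E'
from h import *
tool(observe())
d=get_image("wrist"); cv2.imwrite("pics/w1.png",d["image"][:,:,::-1]); print(d["xyz"],d["vfov"])
for n,p in dict(headTL=(-11,0,58),headBR=(11,60,58),lev=(37,50,54),tab=(67,124,12),ptr=(67,65,12),footL=(-50,60,58),footR=(50,60,58)).items(): print(n,np.round(proj(d,W(*p)),0))
E
```

```text
t 2.02 tcp brace [ 2.6 31.9] z 136.5 yaw err deg -0.29 F [-0.1  0.9 -0.6] w 82.1 gf 0.0
[ 0.55873479 -0.05233863  0.29398777] 64.1148059196826
headTL [263. 253.]
headBR [292. 176.]
lev [328. 188.]
tab [362.  85.]
ptr [357. 159.]
footL [207. 177.]
footR [347. 176.]
```

View pics/w1.png

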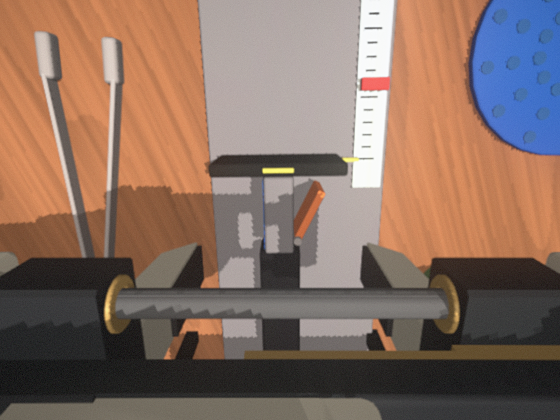

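The wrist view confirms the frame: the foot plate's inner edge is at row 175, the pointer at (352,160), the tab at (375,84) and the lever tip at (322,188), all within about 2 px of prediction. That puts mark at about 60 mm, so I descend.

drive_tool --pt "0.11 1.2 4.9 -20 0" --pt "0.11 0 0 -20 0" --pt "0.11 0 0 -20 0" --pt "0.11 0 0 -20 0" --pt "0.11 0 0 -20 0" --pt "0.11 0 0 -16 0" --pt "0.11 0 0 0 0"

```text
clock: 2.65
position: [0.53, -0.1132, 0.0184]
ee_rot: [-2.578, -1.788, 0.004]
force: [-0.5, 0.8, -0.0]
width: 0.892
gripper_force: 0.0
```

```bash
python3 - <<'E'
from h import *
tool(observe())
d=get_image("wrist"); cv2.imwrite("pics/w2.png",d["image"][:,:,::-1])
E
```

```text
t 2.65 tcp brace [-1.9 41.8] z 18.4 yaw err deg 0.19 F [-0.5  0.8 -0. ] w 82.1 gf 0.0
```

View pics/w2.png

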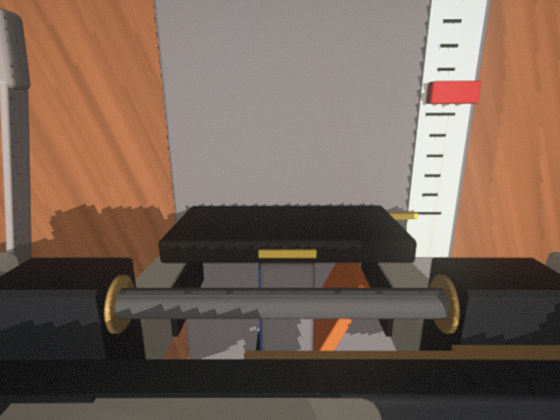

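Both fingers are down inside the foot plate, either side of the head and open lever, with the lever at about (345,290) and clear of the right finger. I shift about 4 mm toward brace +x, then push out.

drive_tool --pt "0.11 4.2 -1.6 1 0" --pt "0.11 0 0 0 0" --pt "0.11 0 0 0 0"

```text
clock: 2.95
position: [0.5374, -0.1175, 0.0231]
ee_rot: [2.582, 1.786, 0.003]
force: [0.4, 1.2, 0.3]
width: 0.89
gripper_force: 0.0
```

```bash
python3 - <<'E'
from h import *
tool(observe())
E
```

```text
t 2.95 tcp brace [ 6.6 40.4] z 23.1 yaw err deg 0.04 F [0.4 1.2 0.3] w 81.9 gf 0.0
```

drive_tool --pt "0.11 0 0 0 0" --pt "0.11 0 0 0 0" --pt "0.11 0 0 0 0" --pt "0.11 0 0 0 0"

```text
clock: 3.28
position: [0.5361, -0.1177, 0.0219]
ee_rot: [2.584, 1.786, 0.0]
force: [0.0, -0.7, 0.9]
width: 0.889
gripper_force: 0.0
```

```bash
python3 - <<'E'
from h import *
for i in range(4): tool(observe()); get_image("wrist")
E
```

```text
t 3.28 tcp brace [ 5.4 39.8] z 21.9 yaw err deg 0.01 F [ 0.  -0.7  0.9] w 81.8 gf 0.0
t 3.33 tcp brace [ 5.4 39.7] z 21.8 yaw err deg 0.0 F [ 0.4 -0.2  0.2] w 82.4 gf 0.0
t 3.38 tcp brace [ 5.4 39.8] z 21.8 yaw err deg 0.01 F [0.8 0.5 0.7] w 82.1 gf 0.0
t 3.43 tcp brace [ 5.4 39.7] z 21.7 yaw err deg 0.01 F [0.4 0.7 0.3] w 81.8 gf 0.0
```

drive_tool --pt "0.11 -1.1 3.2 -1 0" --pt "0.11 0.6 5.2 -1 0" --pt "0.11 1.8 4.7 0 0" --pt "0.11 2.1 5.6 0 0" --pt "0.11 2.1 5.6 0 0" --pt "0.11 2.1 5.6 0 0" --pt "0.11 2.1 5.6 0 0" --pt "0.11 2.1 5.6 0 0" --pt "0.11 2.1 5.6 0 0" --pt "0.11 2.1 5.6 0 0" --pt "0.11 1.8 4.7 0 0" --pt "0.11 1.1 2.8 0 0" --pt "0.11 0 0 0 0" --pt "0.11 0 0 0 0" --pt "0.11 0 0 0 0" --pt "0.11 0 0 0 0"

```text
clock: 4.82
position: [0.5552, -0.0583, 0.0199]
ee_rot: [2.584, 1.786, 0.0]
force: [-2.6, -2.7, -1.0]
width: 0.891
gripper_force: 1.5
```

```bash
cat >> h.py <<'E'
def gap(save=None):
    tool(observe())
    for n in("wrist","scene","side"):
        d=get_image(n); im=d["image"]; c=cv2.cvtColor(im,cv2.COLOR_RGB2HSV)
        H,S,V=[c[...,i].astype(int) for i in range(3)]
        for nm,m,z in(("red",((H<5)|(H>175))&(S>200)&(V>100),15),("yel",(H>22)&(H<34)&(S>130)&(V>100),12)):
            k,l,st,ce=cv2.connectedComponentsWithStats(m.astype(np.uint8))
            for i in range(1,k):
                b=B(onz(d,*ce[i],z/1e3))
                if st[i,4]>=6 and 40<b[0]<95 and 20<b[1]<220: print(n,nm,st[i],b)
        if save==n: cv2.imwrite(f"pics/{n}_{int(observe()['clock']*100)}.png",im[:,:,::-1]); print(f"pics/{n}_{int(observe()['clock']*100)}.png")
E
python3 -c "
from h import *
gap('wrist')"; cp pics/wrist_*.png pics/w3.png
```

```text
t 4.82 tcp brace [  2.2 102.1] z 19.9 yaw err deg -0.02 F [-2.6 -2.7 -1. ] w 81.9 gf 1.5
pics/wrist_486.png
scene red [289 230   9   8  45] [ 79.9 123.9]
scene yel [284 226   4   6  14] [ 56.7 118.9]
side red [296 208   7   4  19] [ 80.8 121.7]
```

View pics/w3.png

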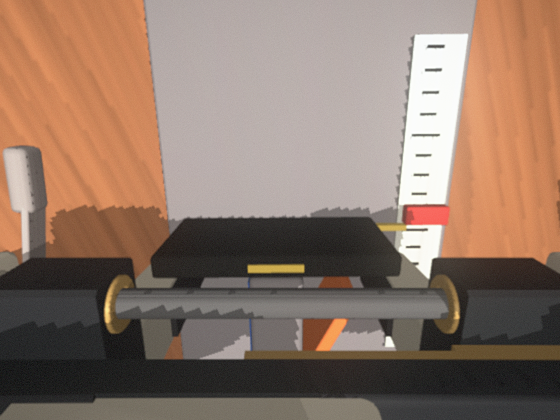

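The pointer is at (392,228), just short of the red tab at (427,214). The lever, at (340,300), is still open.

```bash
python3 - <<'E'
from h import *
d=get_image("wrist"); im=d["image"]; c=cv2.cvtColor(im,cv2.COLOR_RGB2HSV)
for nm,(u0,v0,u1,v1) in dict(tab=(395,195,460,240),ptr=(378,215,420,245)).items():
    h=c[v0:v1,u0:u1].astype(int); H,S=h[...,0],h[...,1]
    m=(((H<6)|(H>174))&(S>160)) if nm=="tab" else ((H>18)&(H<36)&(S>120))
    v,u=np.nonzero(m); print(nm,len(u),u.min()+u0,u.max()+u0,v.min()+v0,v.max()+v0)
    for z in(12,15): print(z,B(onz(d,u.mean()+u0,v.mean()+v0,z/1e3)), [B(onz(d,u.mean()+u0,e+v0,z/1e3))[1] for e in(v.min()-.5,v.max()+.5)])
E
```

```text
tab 247 408 448 207 223
12 [ 80.4 123.4] [np.float64(129.1), np.float64(119.8)]
15 [ 79.  124.4] [np.float64(130.0), np.float64(120.9)]
ptr 177 378 405 224 230
12 [ 60.2 118. ] [np.float64(119.8), np.float64(115.9)]
15 [ 59.2 119.1] [np.float64(120.9), np.float64(117.0)]
```

drive_tool --pt "0.11 1.2 3.3 0 0" --pt "0.11 1.3 3.3 0 0" --pt "0.11 0 0 0 0" --pt "0.11 0 0 0 0" --pt "0.11 0 0 0 0" --pt "0.11 0 0 0 0" --pt "0.11 0 0 0 0" --pt "0.11 0 0 0 0"

```text
clock: 5.68
position: [0.5577, -0.0514, 0.0198]
ee_rot: [2.584, 1.786, 0.0]
force: [-2.3, -2.3, 0.4]
width: 0.889
gripper_force: 1.5
```

```bash
python3 - <<'E'
from h import *
gap()
d=get_image("wrist"); cv2.imwrite("pics/w4.png",cv2.resize(d["image"][150:360,200:480],None,fx=2.5,fy=2.5)[:,:,::-1])
E
```

```text
t 5.68 tcp brace [  2.2 109.4] z 19.8 yaw err deg 0.0 F [-2.3 -2.3  0.4] w 81.8 gf 1.5
scene red [289 229   9   9  47] [ 79.5 124.1]
scene yel [287 224   4   5  11] [ 53.6 127. ]
side red [295 208   8   5  26] [ 79.1 121.5]
```

View pics/w4.png

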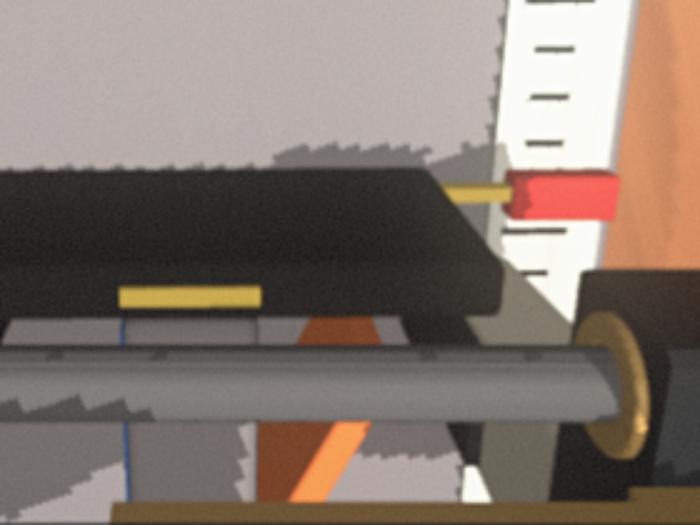

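The pointer at (475,193) in the crop is level with the middle of the red tab at (560,193). The lever is still open and clear of the finger, so I close.

drive_tool --pt "0.2 0.4 -0.2 0 0" --pt "0.3 0.3 -0.1 0 0" --pt "0.4 0 0 0 0" --pt "0.5 0 0 0 0" --pt "0.6 0 0 0 0" --pt "0.7 0 0 0 0" --pt "0.8 0 0 0 0" --pt "1 0 0 0 0" --pt "1 0 0 0 0" --pt "1 0 0 0 0" --pt "1 0 0 0 0" --pt "1 0 0 0 0" --pt "1 0 0 0 0" --pt "1 0 0 0 0" --pt "1 0 0 0 0" --grip_force 25

```text
clock: 7.13
position: [0.5583, -0.0516, 0.0198]
ee_rot: [2.584, 1.787, 0.0]
force: [-1.9, -2.7, 1.0]
width: 0.299
gripper_force: 26.3
```

```bash
python3 - <<'E'
from h import *
gap()
d=get_image("wrist"); cv2.imwrite("pics/w5.png",cv2.resize(d["image"][150:360,200:480],None,fx=2.5,fy=2.5)[:,:,::-1])
E
```

```text
t 7.13 tcp brace [  2.8 109.5] z 19.8 yaw err deg 0.02 F [-1.9 -2.7  1. ] w 27.6 gf 26.3
scene red [289 230   9   8  45] [ 80. 124.]
scene yel [287 225   4   4  12] [ 54.4 126.3]
side red [293 208  10   5  31] [ 77.2 121.6]
side yel [284 211   6   3   9] [ 57.5 125.7]
```

View pics/w5.png

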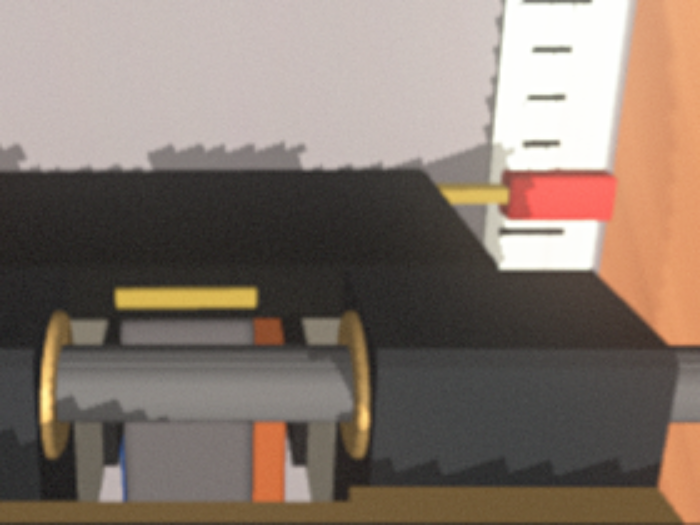

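The lever (270,400) lies flat along the head. The opening is 27.6 mm against the stated 28 mm, with a 26 N grip, and the pointer (475,195) is still level with the tab. I hand in.

```bash
python3 -c "
from cell import arm
print(arm.sign_off())"
```

```text
the job is handed in; nothing more can be done
None
```

I handed the job in at about 7 s with the leg held at the red tab, the lever shut and both pinched at about 26 N; the sign-off returned no verdict. In the last picture the pointer was level with the tab, and I saw no sign of the rack, tab or loose items being moved, though I did not re-measure the loose items.

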